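Nip up the gland nut of a windowsill stop valve with an adjustable wrench

TASK

The stop valve in the tiled windowsill weeps at its brass gland nut. Lay the adjustable wrench flat round the nut, down on the chrome rosette, brush its knurled worm round until the jaws just fit the flats (do not force the jaw itself, and do not turn the nut yet), then swing the wrench to tighten the nut clockwise (seen from above) by one flat, a sixth of a turn. Leave the wrench sitting on the nut and leave the other things on the sill where they are.

Things in the scene. Friction and masses are not known exactly. Their poses are not given: they have to be found in the camera images.
- wrench_mouth (a point): Steel adjustable wrench, 210 mm long, 0.38 kg, red and black grip, lying flat. Point half-way up its 16 mm thick jaws, 15 mm from the fixed jaw's face: where the axis of the fitted nut belongs. x points out of the mouth, parallel to the jaw faces, y to the moving jaw, z up. Jaws reach to x = +15 mm, bottom of the mouth at x = -19 mm. The face now uppermost is the right one for tightening.
- jaw (a joint): Opening between the wrench's jaw faces in m: 0.0375 to 0.0405 at the start, the nut needs 0.030. In wrench_mouth's axes the fixed jaw's face is at y = -15 mm (jaw 14 mm thick), the moving jaw's at y = opening - 15 mm (13 mm thick).
- wrench_grip (a point): Point on the axis of the wrench's grip, half-way up; axes as wrench_mouth, in which it lies at x = -110, y = +8 mm. The handle leans 15 degrees: it leaves the head along (-0.966, +0.259, 0). Grip 28 mm wide, 22 mm thick, 110 mm long, from 25 mm nearer the head than this point to 85 mm beyond it. Balance point 42 mm nearer the head. With the jaws on the rosette the grip rests on the tiles, level.
- worm_center (a point): Centre of the knurled dark steel worm that sets the jaws, at x = -45, y = +5 mm in wrench_mouth's axes; axes as wrench_mouth. A roller 20 mm in diameter, 18 mm long, axis along y: its top is 10 mm above this point and 3.5 mm proud of the head round it. Brush its top with a fingertip towards the jaws (+x) to close them, towards the handle to open them.
- worm (a joint): Angle of the worm in rad; one turn (63 mm of brushing, in several strokes) moves the jaw 6 mm, and the value falls as the jaws close. It turns stiffly (4 N at its rim: press with 8 to 15 N) and stays where it is left; once the jaws meet the nut it stops and the fingertip just slides.
- nut_center (a point): Centre, half-way up, of the brass hex gland nut: vertical axis, 30 mm across flats, 34.6 mm across corners, 14 mm tall, on the chrome rosette (disc 66 mm across, 3 mm high on the tiles). x points at a corner, y at the middle of a flat; the axes turn with the nut. A brass sleeve 17 mm across rises to 16 mm above this point, a spindle 10 mm across to 36 mm above it.
- nut (a joint): Angle of the gland nut in rad, 0 at the start, growing clockwise seen from above (tightening); one flat is 1.047. It turns with about 0.4 N m and stays where it is left.
- steamer: Bamboo steamer, 210 mm across and 135 mm tall, on the wok ring; origin under its centre. Leave alone.
- wok_ring: Conical steel wok ring, 224 mm across at the foot, 48 mm tall, under the steamer; origin at the centre of its foot. Leave alone.
- green_cup: Green glazed cup, 76 mm across, 85 mm tall; origin under its centre. Leave alone.
- chopstick_holder: Steel chopstick holder, 76 mm across, 110 mm tall, with two red chopsticks that rise to 235 mm; origin under its centre. Leave alone.
- tap_handle: Chrome cross handle taken off the valve, 80 mm across, 26 mm tall; origin under its centre. Leave alone.
- soy_bottle: Dark bottle, 64 mm across, 190 mm tall; origin under its centre. Leave alone.
- rice_bowl: Blue bowl, 116 mm across, 60 mm tall; origin under its centre. Leave alone.
Not all that is in view belongs to the job. There is more than one size of the part that bears wrench_mouth; the job needs the smaller.

How it is judged:
By the outcome, as a careful person would: the job done as asked, in the order asked, and still so for the second after the job is handed in, with the robot touching nothing.
It also fails if it takes over 72 s, if anything falls off the work surface, if the arm or the gripper's body presses on something with over 40 N, if the wrist force passes 120 N, or if a joint passes its speed limit or range.

ROBOT

A 6-joint arm with a two-finger parallel gripper is mounted at the origin on the work surface. World frame = base frame: x ahead of the robot, y to its left, z up, the work surface at z = 0. Lengths are in m, angles in rad, forces in N, time in s.
With the tool pointing down it reaches from about 0.25 to 0.725 m from the base axis. Payload 4 kg.
Tool frame: the origin (TCP) lies midway between the tips of the shut fingers; the grasp point (between the pads) lies 19 mm behind it; z points along the fingers, y is the line along which they close (so a half turn about z gives the same grasp; the last joint's range is limited). The gripper opens to 85 mm and grips with 20 to 120 N. Pads are 22 mm wide; open, the fingers measure 114 mm over their backs; the gripper's body (76 mm by 85 mm) begins 54 mm behind the grasp point. The pads swing forward as they close: fully open they stand 13 mm farther back than shut.
Start: joints at [1.192, 0.241, 0.005, 1.335, 0, 1.571], TCP at [0.185, 0.465, 0.231] pointing down, gripper open.
Joint ranges: [-2.72, 2.72], [-1.05, 1.87], [-1.09, 1.28], [-1.99, 2.15], [-1.42, 1.44], [-3.14, 3.14]. Speed limits (rad/s): [2.79, 2.79, 3.14, 3.14, 3.14, 3.14].

INTERFACE

Orientations are given as a unit quaternion [x, y, z, w].
In Python, from workcell import status, camera, get_calibration, ticket gives the robot as it stands.
- The arm moves only by the shell command python3 -m creep 'ROWS' [OPENING]. ROWS is JSON, a list of rows, each a list of 6 numbers: the shift along the world's x, y, z in cm, then the turn, a rotation vector about the world's x, y, z in degrees. A call has 1 to 8 rows; each row shifts and turns the commanded pose from where the row before left it; what a row does not reach is not made up. A row lasts 1/10 s, in which the tool goes at most 50 mm and 8.59 degrees, less where a joint would pass 70% of its speed; a pose out of reach is approached as far as the arm can. A call is refused whole if a number of a shift passes 5 or a number of a turn 8.59, either way. A call with a gripper value outside its range is refused whole. OPENING is the opening, from -1 (shut) to 1 (fully open), so that 0 is half open, set as the call begins (- or left out, the last holds). The fingers move at their own pace and stop on an object; the grip force is fixed at half the most. Time passes only in rows, so rows that do not move let the fingers close. It gives the time, the measured TCP pose, the force, the opening and the grip force at its end, in the units of the state.
- status.get_obs(): the state, without advancing time (a new reading comes with each control period).
- camera(name): name is "side" or "top"; returns the picture (400x640x3 uint8, red, green, blue); there is no depth.
- get_calibration(name): a dict with "fx", "fy", "cx", "cy" (pixels), "rvec" (rotation vector, rad) and "tvec" (3), from world to camera coordinates, as OpenCV has them. Camera axes: x right, y down, z forward; pixel columns grow to the right and rows downward; lengths in m; the calibration is good to about 2 mm. A picture is of the moment at which its call begins. get_calibration takes no time and is no camera call.
- ticket.job_done(): hands the job in; it is judged then, once.
The state is a dict: "clock": time; "joint_pos": joint angles; "joint_vel": joint speeds; "tau": joint torques, N m; "eef_pos": TCP position; "tool_rot": TCP orientation; "ft_force": force on the tool from outside, world axes, zero at the start; "ft_torque": the same for the moment, N m; "grip_width": finger opening in m; "grasp_force": force on a finger pad.
Only numpy, scipy, OpenCV 4.12 (cv2) and the standard library are available. Lean on these libraries where they do the work, as an engineer would, in place of code of your own. Each camera call takes 0.05 s, during which the arm holds its last target. There are 200 camera calls.

## Working session

There is one attempt and no reset: what is moved stays moved. The work goes in short steps, Python scripts to look and compute and a shell command to move; the robot and the scene stay as the last step left them, time stands still between calls to the robot, and variables do not carry over. Pictures are saved under pics/ and viewed, at most 14 in all, crops included, and the job is handed in when it is done.

```bash
mkdir -p pics; cat > h.py <<'E'
import numpy as np,cv2
from workcell import status,camera,get_calibration,ticket
def cal(n):
    c=get_calibration(n);R=cv2.Rodrigues(np.array(c['rvec'],float))[0];return c,R,np.array(c['tvec'],float).ravel()
def plane(n,uv,z):
    c,R,t=cal(n);d=R.T@np.array([(uv[0]-c['cx'])/c['fx'],(uv[1]-c['cy'])/c['fy'],1]);o=-R.T@t
    return o+d*(z-o[2])/d[2]
def proj(n,P):
    c,R,t=cal(n);p=R@np.array(P)+t;return np.array([c['fx']*p[0]/p[2]+c['cx'],c['fy']*p[1]/p[2]+c['cy']])
def snap(n,f):
    im=camera(n);cv2.imwrite('pics/'+f,im[:,:,::-1]);return im
E
python3 - <<'E'
from h import *
snap('top','t0.png');snap('side','s0.png')
for n in('top','side'):
    c,R,t=cal(n);print(n,c['fx'],-R.T@t,R[2])
print({k:np.round(v,3) for k,v in status.get_obs().items()})
E
```

```text
top 452.0291898732262 [0.35678941 0.00403711 1.43578455] [ 0.15180296 -0.02454735 -0.98810591]
side 462.6577769540433 [ 0.07560191 -0.77028309  0.98512797] [ 0.37074527  0.59729397 -0.71118764]
{'clock': np.float64(0.1), 'joint_pos': array([1.192, 0.241, 0.004, 1.335, 0.   , 1.571]), 'joint_vel': array([ 0.001,  0.   ,  0.002, -0.001,  0.001, -0.   ]), 'tau': array([-0.0000e+00, -3.7314e+01,  2.5301e+01,  1.1000e-02, -0.0000e+00,
       -0.0000e+00]), 'eef_pos': array([0.185, 0.464, 0.23 ]), 'tool_rot': array([ 0.188,  0.982, -0.001, -0.   ]), 'ft_force': array([-0.817,  1.081,  0.65 ]), 'ft_torque': array([ 0.018, -0.024,  0.018]), 'grasp_force': np.float64(0.0), 'grip_width': np.float64(0.085)}
```

View pics/t0.png

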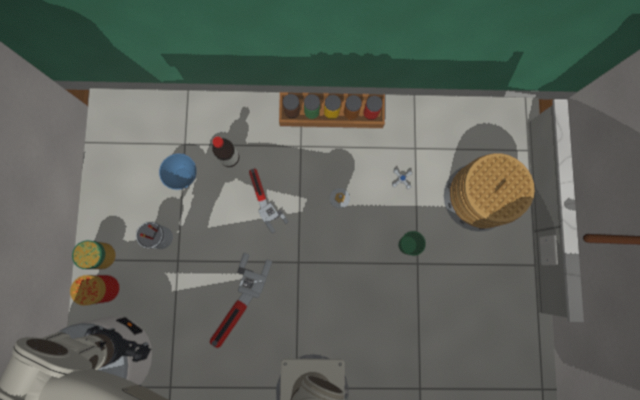

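View pics/s0.png

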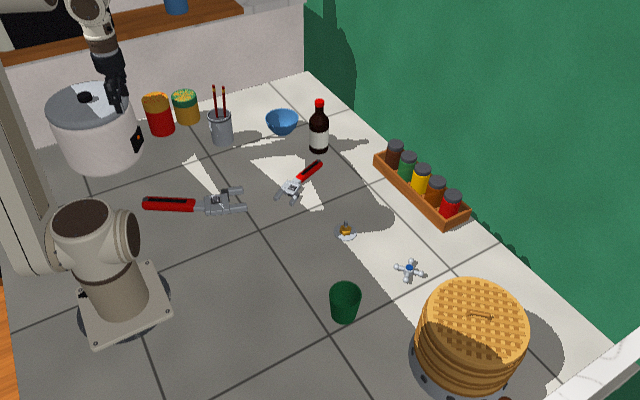

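The top view shows the small wrench with its head at about (268,212) and its red grip at about (257,182), the valve at about (340,199), and the bigger wrench at (240,300), which is a decoy. The side view has the nut at (346,231) and the small wrench's head at (290,187). I'll enlarge both.

```bash
python3 - <<'E'
from h import *
a=cv2.imread('pics/t0.png')[160:240,240:360];b=cv2.imread('pics/s0.png')[150:250,265:365]
a=cv2.resize(a,None,fx=6.6,fy=6.6,interpolation=cv2.INTER_CUBIC)
cv2.imwrite('pics/a.png',a);cv2.imwrite('pics/b.png',cv2.resize(b,None,fx=6,fy=6,interpolation=cv2.INTER_CUBIC))
t=cv2.imread('pics/t0.png');
for n,f in(('top','t0'),('side','s0')):
    h=cv2.cvtColor(cv2.imread(f'pics/{f}.png'),cv2.COLOR_BGR2HSV)
    m=((h[...,0]<6)|(h[...,0]>174))&(h[...,1]>150)&(h[...,2]>50)
    _,l,s,c=cv2.connectedComponentsWithStats(m.astype(np.uint8));print(n,[(x[:5].tolist(),y.round(1).tolist()) for x,y in zip(s,c) if 20<x[4]<2000])
    m=(h[...,0]>12)&(h[...,0]<32)&(h[...,1]>110)&(h[...,2]>70)
    _,l,s,c=cv2.connectedComponentsWithStats(m.astype(np.uint8));print(n,'brass',[(x[:5].tolist(),y.round(1).tolist(),plane(n,y,.02).round(3)) for x,y in zip(s,c) if 8<x[4]<300])
E
```

```text
top [([364, 107, 16, 12, 106], [370.1, 113.8]), ([213, 137, 11, 11, 92], [217.6, 142.0]), ([255, 170, 10, 31, 82], [259.5, 189.7]), ([100, 276, 19, 26, 293], [109.8, 287.8]), ([211, 301, 35, 46, 358], [229.3, 322.1])]
top brass [([68, 90, 20, 14, 146], [80.2, 94.4], array([0.919, 0.764, 0.02 ])), ([295, 93, 13, 5, 32], [302.3, 94.3], array([0.935, 0.045, 0.02 ])), ([540, 100, 12, 12, 108], [544.6, 104.3], array([ 0.918, -0.76 ,  0.02 ])), ([336, 194, 8, 8, 31], [339.1, 198.0], array([ 0.591, -0.078,  0.02 ])), ([99, 243, 16, 26, 219], [107.6, 255.8], array([0.4  , 0.633, 0.02 ]))]
side [([213, 92, 5, 26, 51], [215.1, 104.2]), ([222, 93, 4, 24, 46], [223.8, 105.1]), ([315, 99, 9, 9, 75], [318.9, 102.9]), ([145, 107, 30, 30, 584], [161.0, 123.2]), ([296, 160, 27, 23, 194], [308.9, 171.3]), ([142, 197, 54, 15, 552], [169.1, 204.7]), ([438, 196, 23, 23, 282], [448.2, 208.4])]
side brass [([212, 88, 3, 4, 9], [213.2, 89.4], array([0.543, 0.769, 0.02 ])), ([222, 89, 3, 4, 11], [223.0, 90.6], array([0.573, 0.743, 0.02 ])), ([173, 91, 20, 11, 109], [182.6, 95.9], array([0.427, 0.784, 0.02 ])), ([340, 225, 11, 11, 87], [345.0, 230.0], array([ 0.588, -0.087,  0.02 ]))]
```

View pics/a.png

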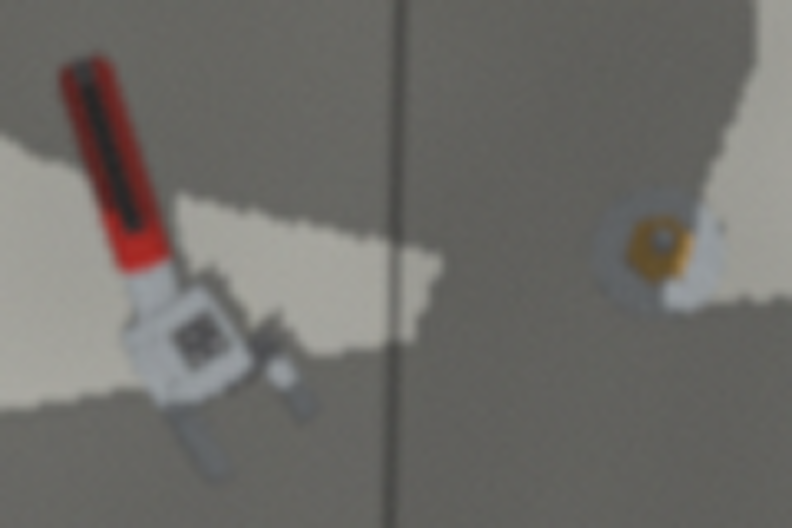

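View pics/b.png

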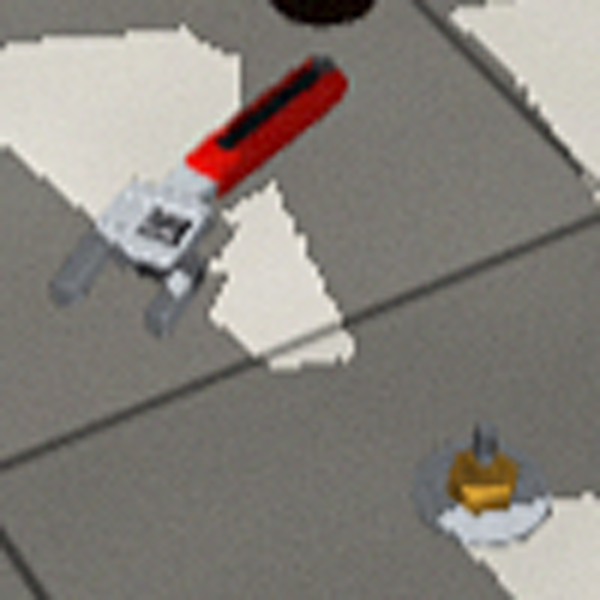

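The crops show the worm at crop (203,342) in the top view and (165,230) in the side view. The top view has the grip axis running from (85,62) to (142,262) and the jaw tips at (215,475) and (308,410). The nut is at about (660,248), spindle tip included. Next I turn these into positions, with sub-pixel nut contours for its angle.

```bash
cat > m.py <<'E'
from h import *
T=lambda U,V:((U+.5)/6.6-.5+240,(V+.5)/6.6-.5+160)
S=lambda U,V:((U+.5)/6-.5+265,(V+.5)/6-.5+150)
def tri(u,v):
    A=[];b=[]
    for n,p in(('top',u),('side',v)):
        o=plane(n,p,0);d=plane(n,p,1)-o;d/=np.linalg.norm(d);M=np.eye(3)-np.outer(d,d);A.append(M);b.append(M@o)
    return np.linalg.lstsq(np.vstack(A),np.hstack(b),rcond=None)[0]
E
python3 - <<'E'
from m import *
P=lambda n,p,z:plane(n,p,z)[:2].round(4)
print('worm top',P('top',T(203,342),.02),'side',P('side',S(165,230),.02),'tri',tri(T(203,342),S(165,230)).round(3))
for q in[(85,62),(142,262)]:print('grip',P('top',T(*q),.022))
for q in[(330,68),(203,172)]:print('grip side',P('side',S(*q),.018))
print('jaw tips T',P('top',T(215,475),.018),P('top',T(308,410),.018),'S',P('side',S(65,295),.018),P('side',S(160,328),.018))
print('spindle tip',tri(T(663,238),S(485,430)).round(4),P('top',T(663,238),.046))
# nut hex contour
for n,f,F,sc,o in(('top','t0',T,10,(325,185)),('side','s0',S,10,(328,212))):
    im=cv2.imread(f'pics/{f}.png')[o[1]:o[1]+36,o[0]:o[0]+36]
    big=cv2.resize(im,None,fx=sc,fy=sc,interpolation=cv2.INTER_CUBIC);cv2.imwrite(f'pics/n{n}.png',big)
    h=cv2.cvtColor(big,cv2.COLOR_BGR2HSV);m=((h[...,0]>8)&(h[...,0]<35)&(h[...,1]>90)).astype(np.uint8)
    c=max(cv2.findContours(m,0,cv2.CHAIN_APPROX_NONE)[0],key=cv2.contourArea)
    a=cv2.approxPolyDP(c,5,True)[:,0]
    print(n,[((x+.5)/sc-.5+o[0],(y+.5)/sc-.5+o[1]) for x,y in a])
    print([P(n,((x+.5)/sc-.5+o[0],(y+.5)/sc-.5+o[1]),.017) for x,y in a])
a=np.hstack([cv2.imread('pics/ntop.png'),cv2.imread('pics/nside.png')]);cv2.imwrite('pics/n.png',a)
E
```

```text
worm top [0.5453 0.1386] side [0.5422 0.1349] tri [0.545 0.139 0.015]
grip [0.6806 0.1992]
grip [0.5832 0.1686]
grip side [0.6806 0.2035]
grip side [0.581  0.1652]
jaw tips T [0.4819 0.1312] [0.5136 0.0879] S [0.4782 0.1205] [0.5077 0.077 ]
spindle tip [ 0.594  -0.0791  0.045 ] [ 0.5946 -0.0794]
top [(np.float64(336.35), np.float64(193.95)), (np.float64(335.25), np.float64(198.95)), (np.float64(338.25), np.float64(201.75)), (np.float64(342.25), np.float64(200.85)), (np.float64(343.75), np.float64(197.85)), (np.float64(343.65), np.float64(195.05)), (np.float64(341.55), np.float64(193.75)), (np.float64(341.75), np.float64(196.85)), (np.float64(340.75), np.float64(198.05)), (np.float64(339.25), np.float64(198.25)), (np.float64(337.85), np.float64(196.35)), (np.float64(338.75), np.float64(193.65))]
[array([ 0.6049, -0.0694]), array([ 0.5887, -0.066 ]), array([ 0.5798, -0.0756]), array([ 0.5829, -0.0884]), array([ 0.5926, -0.0931]), array([ 0.6017, -0.0927]), array([ 0.6058, -0.086 ]), array([ 0.5958, -0.0867]), array([ 0.5918, -0.0835]), array([ 0.5911, -0.0787]), array([ 0.5972, -0.0742]), array([ 0.606 , -0.0771])]
side [(np.float64(340.85), np.float64(225.05)), (np.float64(339.45), np.float64(228.05)), (np.float64(339.35), np.float64(232.05)), (np.float64(343.85), np.float64(235.25)), (np.float64(348.95), np.float64(234.25)), (np.float64(350.45), np.float64(230.65)), (np.float64(350.75), np.float64(226.95)), (np.float64(347.45), np.float64(225.05)), (np.float64(345.45), np.float64(227.35)), (np.float64(343.15), np.float64(224.55))]
[array([ 0.5896, -0.0639]), array([ 0.5801, -0.0714]), array([ 0.5718, -0.0837]), array([ 0.5762, -0.0998]), array([ 0.5904, -0.1038]), array([ 0.6013, -0.0949]), array([ 0.6097, -0.0839]), array([ 0.6056, -0.0732]), array([ 0.596 , -0.0777]), array([ 0.5962, -0.0656])]
```

View pics/n.png

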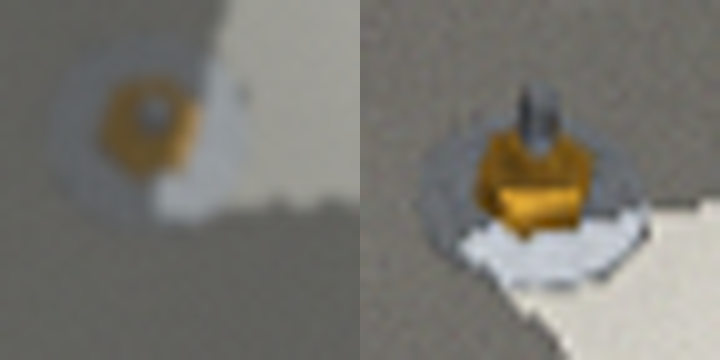

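The close-up shows the hex clearly. In the side half, the lit front face spans its bottom corners at about local (163,238) and (217,228), with the left bottom corner at (117,203). I'll use those corners to get the nut's angle.

```bash
python3 - <<'E'
from m import *
F=lambda x,y:((x+.5)/10-.5+328,(y+.5)/10-.5+212)
c=np.array([.5935,-.0793])
for s in(0,1):
  pts=[(163,238,.003),(217,228,.003),(117,203,.003),(228,190,.017),(117,163,.017)]
  P=[plane('side',F(x,y),z)[:2] for x,y,z in pts]
  for p in P:
    d=p-c;print(p.round(4),np.hypot(*d).round(4),np.degrees(np.arctan2(d[1],d[0])).round(1))
  e=P[1]-P[0];print('edge',np.hypot(*e),np.degrees(np.arctan2(e[1],e[0])));e=P[2]-P[0];print('edgeL',np.hypot(*e),np.degrees(np.arctan2(e[1],e[0])))
  break
# rosette centroid in top: fit ellipse by low saturation / brightness is shadow-split; side likewise -> tip & axis
for n,f in(('top','t0'),('side','s0')):
  print(n,proj(n,[*c,.003]).round(1),proj(n,[*c,.046]).round(1),[proj(n,[*(c+.0173*np.array([np.cos(a),np.sin(a)])),.017]).round(1).tolist() for a in np.radians(43+60*np.arange(6))])
E
```

```text
[ 0.5833 -0.0904] 0.0151 -132.7
[ 0.5984 -0.0949] 0.0164 -72.7
[ 0.5791 -0.073 ] 0.0157 156.4
[ 0.6013 -0.0945] 0.017 -62.9
[ 0.58   -0.0705] 0.0161 147.0
edge 0.01576885515506105 -16.679974805431883
edgeL 0.017848560894011944 103.33046716043016
top [339.2 198.2] [340. 196.] [[335.8, 193.5], [334.1, 198.6], [337.8, 202.6], [343.1, 201.5], [344.7, 196.4], [341.0, 192.4]]
side [344.7 231.4] [345.6 221.1] [[346.5, 223.7], [340.6, 224.7], [339.1, 229.1], [343.5, 232.5], [349.5, 231.5], [351.0, 227.0]]
```

The nut axis is at (0.5935, -0.079), with corners at about 43.5° modulo 60. The handle points 17.4° and its grip point is at about (0.603, 0.175). The two views agree to about 4 mm and the sizes fit.

The plan is to grasp the grip and turn the wrench until its x axis points along -76.5°. That puts the handle on the +y side, so I can slide it onto the nut.

```bash
python3 -m creep '[[3.4,-2.4,-1,0,0,3.3],[3.4,-2.4,-1,0,0,3.3],[3.4,-2.4,-1,0,0,3.3],[3.4,-2.4,-1,0,0,3.3],[3.4,-2.4,-1,0,0,3.3],[3.4,-2.4,-1,0,0,3.3]]' 1; python3 -m creep '[[3.4,-2.4,-1,0,0,3.3],[3.4,-2.4,-1,0,0,3.3],[3.4,-2.4,-1,0,0,3.3],[3.4,-2.4,-1,0,0,3.3],[3.4,-2.4,-1,0,0,3.3],[3.4,-2.4,-1,0,0,3.3],[0,0,0,0,0,0],[0,0,0,0,0,0]]' ; cat >> h.py <<'E'
def st():
    o=status.get_obs();from scipy.spatial.transform import Rotation as Ro
    R=Ro.from_quat(o['tool_rot']).as_matrix()
    print('t',round(float(o['clock']),2),'p',np.round(o['eef_pos'],4),'yaw_y',np.degrees(np.arctan2(R[1,1],R[0,1])).round(1),'z',R[:,2].round(3),'F',np.round(o['ft_force'],1),'T',np.round(o['ft_torque'],2),'w',np.round(o['grip_width'],4),'gf',np.round(o['grasp_force'],1),'q',np.round(o['joint_pos'],2))
E
python3 -c "
from h import *
st()"
```

```text
clock: 0.7
eef_pos: [0.3898, 0.3192, 0.1706]
tool_rot: [0.015, 1.0, -0.0, -0.0]
ft_force: [0.7, 0.7, 0.6]
grip_width: 0.0853
grasp_force: 0.0
clock: 1.5
eef_pos: [0.5926, 0.1755, 0.1098]
tool_rot: [-0.154, 0.988, 0.0, -0.001]
ft_force: [-0.2, 0.5, -0.5]
grip_width: 0.0854
grasp_force: 0.0
t 1.5 p [0.5926 0.1755 0.1098] yaw_y 107.8 z [-0.003 -0.    -1.   ] F [-0.2  0.5 -0.5] T [0.02 0.01 0.05] w 0.0854 gf 0.0 q [ 0.29  0.55  0.14  1.17  0.   -0.02]
```

```bash
python3 -m creep '[[0.1,-0.3,-4,0,0,-0.4],[0,0,-4,0,0,0],[0,0,-2.3,0,0,0],[0,0,-0.4,0,0,0],[0,0,0,0,0,0]]' ; python3 -m creep '[[0,0,0,0,0,0],[0,0,0,0,0,0],[0,0,0,0,0,0],[0,0,0,0,0,0],[0,0,0,0,0,0],[0,0,0,0,0,0],[0,0,0,0,0,0]]' -1; python3 -c "
from h import *
st()"
```

```text
clock: 2.0
eef_pos: [0.5928, 0.1744, 0.0043]
tool_rot: [-0.153, 0.988, -0.0, -0.001]
ft_force: [0.5, -0.1, -0.0]
grip_width: 0.0855
grasp_force: 0.0
clock: 2.7
eef_pos: [0.5947, 0.1736, 0.0057]
tool_rot: [-0.152, 0.988, 0.0, 0.001]
ft_force: [-0.9, -1.0, 5.3]
grip_width: 0.0264
grasp_force: 62.2
t 2.7 p [0.5947 0.1736 0.0057] yaw_y 107.5 z [ 0.002  0.    -1.   ] F [-0.9 -1.   5.3] T [-0.13  0.21 -0.02] w 0.0264 gf 62.2 q [ 0.28  0.65  0.02  0.94 -0.   -0.02]
```

```bash
python3 -m creep '[[0,0,1,0,0,0],[0,0,1,0,0,0],[-0.4,-1.2,0,0,0,7.9],[-0.4,-1.2,0,0,0,7.9],[-0.4,-1.2,0,0,0,7.9],[-0.4,-1.2,0,0,0,7.9]]' ; python3 -m creep '[[-0.4,-1.2,0,0,0,7.9],[-0.4,-1.2,0,0,0,7.9],[-0.4,-1.2,0,0,0,7.9],[-0.4,-1.2,0,0,0,7.9],[-0.3,-0.9,0,0,0,7.9],[0,0,0,0,0,0],[0,0,0,0,0,0]]'; python3 - <<'E'
from h import *
st()
snap('top','t1.png');snap('side','s1.png')
print(proj('top',[.5935,-.0793,.02]),proj('side',[.5935,-.0793,.02]))
a=cv2.resize(cv2.imread('pics/t1.png')[150:220,300:360],None,fx=7,fy=7,interpolation=cv2.INTER_CUBIC)
b=cv2.resize(cv2.imread('pics/s1.png')[180:250,310:365],None,fx=7,fy=7,interpolation=cv2.INTER_CUBIC)
cv2.imwrite('pics/c.png',np.hstack([a[:490],b[:490,:380]]))
E
```

```text
clock: 3.3
eef_pos: [0.5774, 0.1252, 0.0244]
tool_rot: [-0.418, 0.908, 0.0, -0.0]
ft_force: [0.3, -0.0, -4.2]
grip_width: 0.0265
grasp_force: 61.0
clock: 4.0
eef_pos: [0.5589, 0.0687, 0.0244]
tool_rot: [-0.697, 0.717, 0.0, 0.0]
ft_force: [-0.6, 0.0, -4.1]
grip_width: 0.0264
grasp_force: 61.1
t 4.0 p [0.5589 0.0687 0.0244] yaw_y 178.4 z [-0.     0.001 -1.   ] F [-0.6  0.  -4.1] T [ 0.17  0.04 -0.02] w 0.0264 gf 61.1 q [ 0.12  0.53 -0.13  0.9   0.   -1.42]
[339.48542368 197.3601243 ] [345.08300007 227.3543202 ]
```

View pics/c.png

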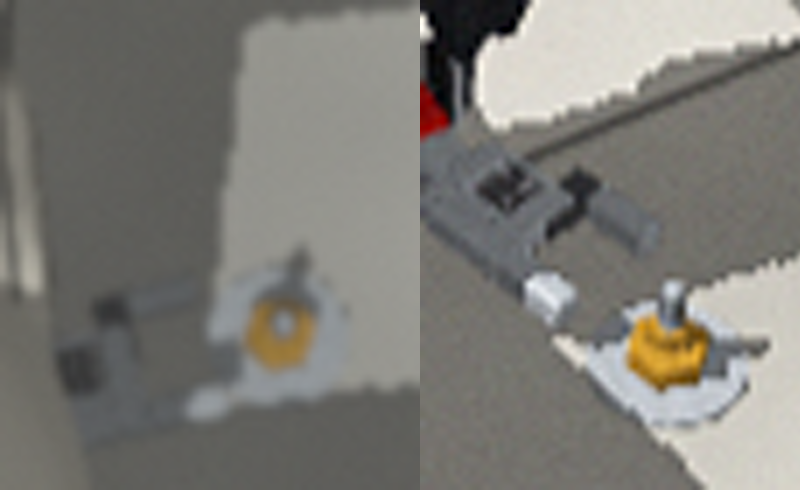

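The top crop shows the moving jaw's tip at about (197,291), the fixed jaw's tip at about (230,400), the worm at (80,365) and the nut at (281,337). The side crop shows the worm at (508,187), the moving jaw's tip at (650,235) and the nut at (668,350). I'll compare these with the predicted wrench pose.

```bash
cat >> m.py <<'E'
def W(p,yaw_y,pt,s=8.6):
    "world xy of point pt (mm, wrench axes) for TCP p and tool y yaw"
    a=np.radians(yaw_y-90-165);X=np.array([np.cos(a),np.sin(a)]);Y=np.array([-X[1],X[0]])
    t=np.array([-110+.966*s,8-.259*s]);d=(np.array(pt)-t)/1e3
    return np.array(p[:2])+d[0]*X+d[1]*Y
E
python3 - <<'E'
from m import *
p=[.5589,.0687];y=178.4
CT=lambda q:((np.array(q)-np.array([300,150])+.5)*7-.5).round(0)
CS=lambda q:((np.array(q)-np.array([310,180])+.5)*7-.5+[420,0]).round(0)
for k,pt,z in[('worm',(-45,5),.039),('fix in',(15,-15),.037),('fix out',(15,-29),.037),('mov in',(15,24),.037),('mov out',(15,37),.037),('bottomfix',(-19,-15),.037)]:
    w=W(p,y,pt);print(k,w.round(4),CT(proj('top',[*w,z])),CS(proj('side',[*w,z])))
for n,f,o in(('top','t1',(325,185)),('side','s1',(328,212))):
    im=cv2.imread(f'pics/{f}.png')[o[1]:o[1]+36,o[0]:o[0]+36];sc=10
    big=cv2.resize(im,None,fx=sc,fy=sc,interpolation=cv2.INTER_CUBIC)
    h=cv2.cvtColor(big,cv2.COLOR_BGR2HSV);m=((h[...,0]>8)&(h[...,0]<35)&(h[...,1]>90)).astype(np.uint8)
    c=max(cv2.findContours(m,0,cv2.CHAIN_APPROX_NONE)[0],key=cv2.contourArea);c=cv2.convexHull(c)
    a=cv2.approxPolyDP(c,4,True)[:,0]
    for z in(.003,.017):
      print(n,z,[(lambda d:(round(float(np.hypot(*d))*1e3,1),round(float(np.degrees(np.arctan2(d[1],d[0])))) ))(plane(n,((x+.5)/sc-.5+o[0],(y_+.5)/sc-.5+o[1]),z)[:2]-[.5935,-.0793]) for x,y_ in a])
E
```

```text
worm [0.5713 0.0134] [ 74. 373.] [502. 177.]
fix in [ 0.5657 -0.0496] [215. 388.] [572. 284.]
fix out [ 0.5521 -0.0529] [222. 419.] [547. 302.]
mov in [ 0.6037 -0.0406] [196. 305.] [639. 235.]
mov out [ 0.6163 -0.0376] [189. 277.] [662. 219.]
bottomfix [ 0.5579 -0.0166] [141. 405.] [511. 239.]
top 0.003 [(18.3, 26), (17.7, -31), (18.8, -48), (16.6, -71), (13.8, -127), (12.4, 163), (13.2, 103), (13.9, 69)]
top 0.017 [(16.4, 32), (15.1, -33), (16.5, -52), (15.0, -78), (14.6, -137), (14.7, 163), (14.6, 111), (13.9, 79)]
side 0.003 [(23.2, 9), (16.4, -22), (15.4, -76), (14.8, -134), (15.7, 156), (19.5, 107), (25.7, 82), (26.1, 69), (25.0, 35)]
side 0.017 [(16.3, -22), (17.6, -64), (24.8, -99), (26.9, -131), (21.9, -170), (15.6, 147), (15.7, 104), (14.3, 82), (13.5, 19)]
```

The prediction agrees to about 1 pixel (roughly 2–3 mm), with a slight droop at the head. I'll lower a little and slide the mouth onto the nut.

```bash
python3 -m creep '[[0,0,-0.7,0,0,0],[0,0,-0.6,0,0,0],[0,0,0,0,0,0],[0.17,-0.7,0,0,0,0],[0.17,-0.7,0,0,0,0]]'; python3 -m creep '[[0.17,-0.7,0,0,0,0],[0.17,-0.7,0,0,0,0],[0.17,-0.7,0,0,0,0],[0,0,0,0,0,0]]'; python3 -m creep '[[0.12,-0.5,0,0,0,0],[0.12,-0.5,0,0,0,0],[0,0,0,0,0,0]]';python3 - <<'E'
from h import *
st()
snap('top','t2.png');snap('side','s2.png')
a=cv2.resize(cv2.imread('pics/t2.png')[165:220,300:360],None,fx=7,fy=7,interpolation=cv2.INTER_CUBIC)
b=cv2.resize(cv2.imread('pics/s2.png')[195:250,310:365],None,fx=7,fy=7,interpolation=cv2.INTER_CUBIC)
cv2.imwrite('pics/d.png',np.hstack([a,b[:,:380]]))
E
```

```text
clock: 4.6
eef_pos: [0.5625, 0.0542, 0.0113]
tool_rot: [-0.699, 0.716, -0.0, -0.0]
ft_force: [0.2, -0.7, -3.0]
grip_width: 0.0265
grasp_force: 61.0
clock: 5.0
eef_pos: [0.5678, 0.0322, 0.0114]
tool_rot: [-0.698, 0.716, -0.0, 0.0]
ft_force: [0.9, -0.4, -3.5]
grip_width: 0.0269
grasp_force: 61.0
clock: 5.3
eef_pos: [0.57, 0.0229, 0.0113]
tool_rot: [-0.698, 0.716, -0.0, -0.0]
ft_force: [0.7, 0.4, -4.7]
grip_width: 0.0262
grasp_force: 61.0
t 5.3 p [0.57   0.0229 0.0113] yaw_y 178.6 z [ 0. -0. -1.] F [ 0.7  0.4 -4.7] T [ 0.15  0.01 -0.03] w 0.0262 gf 61.0 q [ 0.04  0.56 -0.13  0.88 -0.   -1.51]
```

View pics/d.png

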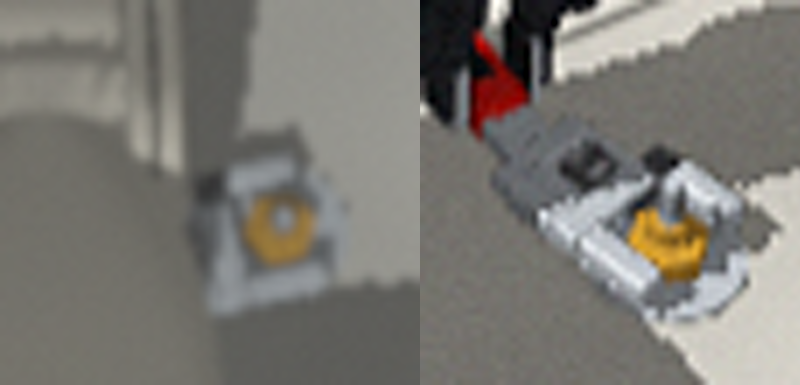

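The nut sits inside the mouth: in the top crop it is at (281,228) between the jaws at y≈180 and y≈285. I'll go in 3 mm more, set the wrench down, and feel for the fixed jaw in small steps.

```bash
for i in 1; do python3 -m creep '[[0.04,-0.15,0,0,0,0],[0.03,-0.14,0,0,0,0],[0,0,-0.3,0,0,0],[0,0,-0.2,0,0,0],[0,0,0,0,0,0]]'; python3 -m creep '[[0.2,0.05,0,0,0,0],[0,0,0,0,0,0]]'; python3 -m creep '[[0.1,0.02,0,0,0,0],[0,0,0,0,0,0]]'; done; python3 -c "
from h import *
st()"
```

```text
clock: 5.9
eef_pos: [0.5707, 0.0215, 0.0065]
tool_rot: [-0.699, 0.715, 0.0, 0.001]
ft_force: [-1.5, 4.6, 0.7]
grip_width: 0.0267
grasp_force: 61.5
clock: 6.1
eef_pos: [0.5714, 0.0216, 0.0063]
tool_rot: [-0.698, 0.716, 0.001, -0.001]
ft_force: [-3.8, 4.7, 0.7]
grip_width: 0.0267
grasp_force: 61.3
clock: 6.3
eef_pos: [0.5723, 0.022, 0.0063]
tool_rot: [-0.698, 0.716, 0.001, -0.0]
ft_force: [-4.1, 5.4, 0.2]
grip_width: 0.0266
grasp_force: 61.0
t 6.3 p [0.5723 0.022  0.0063] yaw_y 178.6 z [-0.002  0.001 -1.   ] F [-4.1  5.4  0.2] T [ 0.69  0.58 -0.19] w 0.0266 gf 61.0 q [ 0.04  0.57 -0.12  0.88  0.   -1.51]
```

```bash
python3 -m creep '[[-0.05,0.25,0,0,0,0],[0,0,0,0,0,0]]'; python3 -m creep '[[0.1,0.02,0,0,0,0],[0,0,0,0,0,0]]'; python3 -m creep '[[0.1,0.02,0,0,0,0],[0,0,0,0,0,0]]'; python3 -c "
from h import *
st()"
```

```text
clock: 6.5
eef_pos: [0.573, 0.0233, 0.0064]
tool_rot: [-0.698, 0.716, -0.001, -0.001]
ft_force: [-1.7, -0.1, -0.8]
grip_width: 0.0264
grasp_force: 60.9
clock: 6.7
eef_pos: [0.5742, 0.0236, 0.0063]
tool_rot: [-0.698, 0.716, -0.0, -0.0]
ft_force: [-1.3, -0.8, -1.3]
grip_width: 0.0266
grasp_force: 60.8
clock: 6.9
eef_pos: [0.5746, 0.0237, 0.0062]
tool_rot: [-0.698, 0.716, -0.0, -0.001]
ft_force: [-2.5, -1.9, -1.2]
grip_width: 0.027
grasp_force: 60.9
t 6.9 p [0.5746 0.0237 0.0062] yaw_y 178.6 z [-0.001 -0.001 -1.   ] F [-2.5 -1.9 -1.2] T [-0.63  0.52 -0.35] w 0.027 gf 60.9 q [ 0.04  0.58 -0.11  0.88 -0.   -1.5 ]
```

```bash
python3 -m creep '[[0.1,0.02,0,0,0,0],[0,0,0,0,0,0]]'; python3 -c "
from h import *
st()
from m import *
p=status.get_obs()['eef_pos']
print(W(p,178.6,(0,0)),W(p,178.6,(-45,5)))"
```

```text
clock: 7.1
eef_pos: [0.5749, 0.0237, 0.006]
tool_rot: [-0.698, 0.716, 0.0, -0.001]
ft_force: [-5.0, -2.3, -0.8]
grip_width: 0.0267
grasp_force: 61.0
t 7.1 p [0.5749 0.0237 0.006 ] yaw_y 178.5 z [-0.002 -0.001 -1.   ] F [-5.  -2.3 -0.8] T [-0.89  0.85 -0.49] w 0.0267 gf 61.0 q [ 0.04  0.58 -0.11  0.88 -0.   -1.5 ]
[ 0.59317231 -0.07648329] [ 0.58745071 -0.03156934]
```

The fixed jaw is touching the nut's flat at about 5 N. I'll relax, let go and shut the fingers, then go above the worm at about (0.588, -0.034).

```bash
python3 -m creep '[[-0.08,-0.02,0,0,0,0],[0,0,0,0,0,0]]'; python3 -m creep '[[0,0,0,0,0,0],[0,0,0,0,0,0],[0,0,0,0,0,0],[0,0,0,0,0,0],[0,0,2,0,0,0],[0,0,3,0,0,0],[0,0,2,0,0,0]]' 0.5;  python3 -m creep '[[0.6,-2.5,0,0,0,0],[0.6,-2.5,0,0,0,0],[0,0,0,0,0,0],[0,0,0,0,0,0],[0,0,-2,0,0,0],[0,0,-2,0,0,0],[0,0,0,0,0,0]]' -1; python3 - <<'E'
from h import *
st()
snap('top','t3.png');snap('side','s3.png')
a=cv2.resize(cv2.imread('pics/t3.png')[165:220,300:360],None,fx=7,fy=7,interpolation=cv2.INTER_CUBIC)
b=cv2.resize(cv2.imread('pics/s3.png')[195:250,310:365],None,fx=7,fy=7,interpolation=cv2.INTER_CUBIC)
cv2.imwrite('pics/e.png',np.hstack([a,b[:,:380]]))
E
```

```text
clock: 7.3
eef_pos: [0.5748, 0.0237, 0.0062]
tool_rot: [-0.698, 0.716, -0.0, -0.001]
ft_force: [-2.9, -3.9, -1.0]
grip_width: 0.0266
grasp_force: 60.9
clock: 8.0
eef_pos: [0.5761, 0.0246, 0.0781]
tool_rot: [-0.699, 0.716, -0.001, 0.001]
ft_force: [0.8, 0.1, -0.2]
grip_width: 0.0644
grasp_force: 0.0
clock: 8.7
eef_pos: [0.5844, -0.0246, 0.0334]
tool_rot: [-0.699, 0.715, 0.002, -0.002]
ft_force: [-0.1, -0.1, -0.7]
grip_width: 0.0003
grasp_force: 0.0
t 8.7 p [ 0.5844 -0.0246  0.0334] yaw_y 178.7 z [-0.006  0.001 -1.   ] F [-0.1 -0.1 -0.7] T [ 0.02  0.02 -0.01] w 0.0003 gf 0.0 q [-0.04  0.56 -0.05  0.96  0.   -1.59]
```

View pics/e.png

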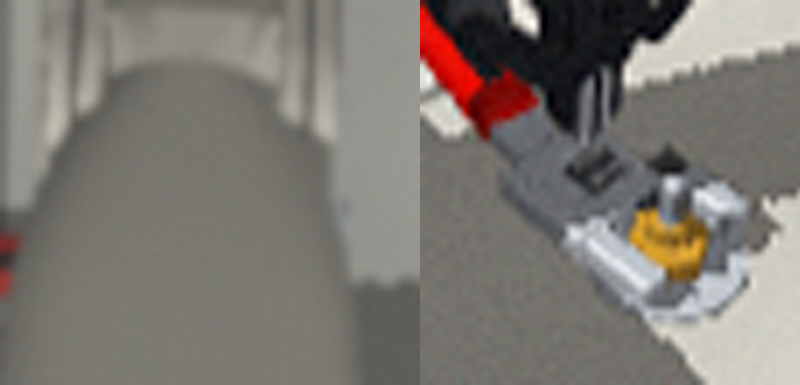

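The side crop shows the wrench flat on the rosette with the fixed jaw against the nut. The worm is at crop (593,172), right below the shut fingertips. I'll check its position, then press.

```bash
python3 -c "
from h import *
print(plane('side',(310+173.5/7-.5,195+172.5/7-.5),.0205))
print(plane('side',(310+170.5/7-.5,195+172.5/7-.5),.0205), proj('side',[.588,-.0344,.021]))"
python3 -m creep '[[0.1,0,-0.7,0,0,0],[0.1,0,-0.3,0,0,0],[0,0,0,0,0,0]]'; python3 -m creep '[[0,0,-0.2,0,0,0],[0,0,0,0,0,0]]';
```

```text
[ 0.58380292 -0.03821198  0.0205    ]
[ 0.58275102 -0.03760158  0.0205    ] [334.82366141 217.62442318]
clock: 9.1
eef_pos: [0.5893, -0.0256, 0.0262]
tool_rot: [-0.698, 0.716, 0.0, 0.0]
ft_force: [0.3, -0.0, -0.1]
grip_width: -0.0
grasp_force: 0.0
clock: 9.3
eef_pos: [0.5892, -0.0258, 0.0243]
tool_rot: [-0.698, 0.716, -0.0, 0.0]
ft_force: [1.1, 0.2, 0.6]
grip_width: 0.0004
grasp_force: 0.0
```

```bash
python3 -m creep '[[0,-0.9,0,0,0,0],[0,0,-0.2,0,0,0],[0,0,0,0,0,0]]'; python3 -m creep '[[0,0,-0.2,0,0,0],[0,0,0,0,0,0]]'; python3 -m creep '[[0,0,-0.1,0,0,0],[0,0,0,0,0,0]]';
```

```text
clock: 9.6
eef_pos: [0.589, -0.0352, 0.0221]
tool_rot: [-0.698, 0.716, 0.0, -0.0]
ft_force: [-0.1, 0.2, 0.1]
grip_width: -0.0002
grasp_force: 0.0
clock: 9.8
eef_pos: [0.5894, -0.035, 0.021]
tool_rot: [-0.698, 0.716, -0.0, 0.0]
ft_force: [-1.0, -0.4, 4.5]
grip_width: -0.0002
grasp_force: 1.9
clock: 10.0
eef_pos: [0.5895, -0.035, 0.0209]
tool_rot: [-0.698, 0.716, -0.001, 0.0]
ft_force: [-3.6, -0.2, 9.5]
grip_width: 0.0002
grasp_force: 4.6
```

```bash
python3 -m creep '[[0.09,-0.35,-0.03,0,0,0]]'; python3 -m creep '[[0.09,-0.35,0,0,0,0]]'; python3 -m creep '[[0,0,0.4,0,0,0],[-0.36,1.4,0,0,0,0],[0,0,-0.4,0,0,0],[0,0,0,0,0,0]]';python3 -m creep '[[0.09,-0.35,0,0,0,0]]'; python3 -m creep '[[0.09,-0.35,0,0,0,0]]';python3 -m creep '[[0.09,-0.35,0,0,0,0]]'; python3 -m creep '[[0.09,-0.35,0,0,0,0]]'; python3 -c "
from h import *
st()"
```

```text
clock: 10.1
eef_pos: [0.59, -0.0368, 0.0207]
tool_rot: [-0.699, 0.715, 0.001, 0.001]
ft_force: [-5.4, 3.0, 12.7]
grip_width: -0.0001
grasp_force: 6.6
clock: 10.2
eef_pos: [0.5908, -0.0402, 0.0207]
tool_rot: [-0.699, 0.715, 0.001, 0.001]
ft_force: [-4.8, 3.7, 9.9]
grip_width: 0.0001
grasp_force: 5.1
clock: 10.6
eef_pos: [0.5875, -0.0256, 0.0207]
tool_rot: [-0.699, 0.715, 0.0, 0.001]
ft_force: [-3.0, 3.7, 12.4]
grip_width: 0.0
grasp_force: 6.4
clock: 10.7
eef_pos: [0.5882, -0.0286, 0.0208]
tool_rot: [-0.699, 0.715, 0.001, 0.001]
ft_force: [-4.8, 4.4, 13.6]
grip_width: -0.0
grasp_force: 6.9
clock: 10.8
eef_pos: [0.5892, -0.0324, 0.0207]
tool_rot: [-0.699, 0.715, 0.001, 0.001]
ft_force: [-4.5, 4.6, 14.0]
grip_width: -0.0004
grasp_force: 6.9
clock: 10.9
eef_pos: [0.5901, -0.036, 0.0207]
tool_rot: [-0.699, 0.715, 0.001, 0.001]
ft_force: [-5.0, 4.6, 13.0]
grip_width: -0.0003
grasp_force: 6.9
clock: 11.0
eef_pos: [0.5909, -0.0395, 0.0207]
tool_rot: [-0.699, 0.715, 0.001, 0.001]
ft_force: [-5.0, 3.5, 13.3]
grip_width: -0.0002
grasp_force: 6.4
t 11.0 p [ 0.5909 -0.0395  0.0207] yaw_y 178.7 z [ 0.001  0.003 -1.   ] F [-5.   3.5 13.3] T [0.91 0.97 0.06] w -0.0002 gf 6.4 q [-0.07  0.59 -0.05  0.93  0.   -1.62]
```

```bash
python3 -m creep '[[0,0,0.4,0,0,0],[-0.42,1.76,0,0,0,0],[0,0,-0.4,0,0,0],[0,0,0,0,0,0],[0.1,-0.44,0,0,0,0],[0.1,-0.44,0,0,0,0],[0.1,-0.44,0,0,0,0],[0.1,-0.44,0,0,0,0]]'; python3 -m creep '[[0,0,0.4,0,0,0],[-0.4,1.76,0,0,0,0],[0,0,-0.4,0,0,0],[0,0,0,0,0,0],[0.1,-0.44,0,0,0,0],[0.1,-0.44,0,0,0,0],[0.1,-0.44,0,0,0,0],[0.1,-0.44,0,0,0,0]]'; python3 -m creep '[[0,0,0.4,0,0,0],[-0.4,1.76,0,0,0,0],[0,0,-0.4,0,0,0],[0,0,0,0,0,0],[0.1,-0.44,0,0,0,0],[0.1,-0.44,0,0,0,0],[0.1,-0.44,0,0,0,0],[0.1,-0.44,0,0,0,0]]'; python3 - <<'E'
from h import *
st()
snap('side','s4.png')
a=cv2.resize(cv2.imread('pics/s3.png')[195:250,310:365],None,fx=7,fy=7,interpolation=cv2.INTER_CUBIC)
b=cv2.resize(cv2.imread('pics/s4.png')[195:250,310:365],None,fx=7,fy=7,interpolation=cv2.INTER_CUBIC)
cv2.imwrite('pics/f.png',np.hstack([a,b]))
E
```

```text
clock: 11.8
eef_pos: [0.5909, -0.0392, 0.0207]
tool_rot: [-0.699, 0.715, 0.001, 0.002]
ft_force: [-4.0, 4.9, 14.5]
grip_width: -0.0002
grasp_force: 7.1
clock: 12.6
eef_pos: [0.5907, -0.0392, 0.0207]
tool_rot: [-0.699, 0.715, 0.001, 0.001]
ft_force: [-5.1, 4.3, 15.9]
grip_width: -0.0001
grasp_force: 7.6
clock: 13.4
eef_pos: [0.5906, -0.0393, 0.0207]
tool_rot: [-0.699, 0.715, 0.001, 0.001]
ft_force: [-5.2, 3.1, 16.2]
grip_width: -0.0
grasp_force: 7.8
t 13.4 p [ 0.5906 -0.0393  0.0207] yaw_y 178.7 z [ 0.     0.003 -1.   ] F [-5.2  3.1 16.2] T [1.05 1.11 0.09] w -0.0 gf 7.8 q [-0.07  0.59 -0.05  0.93  0.   -1.62]
```

View pics/f.png

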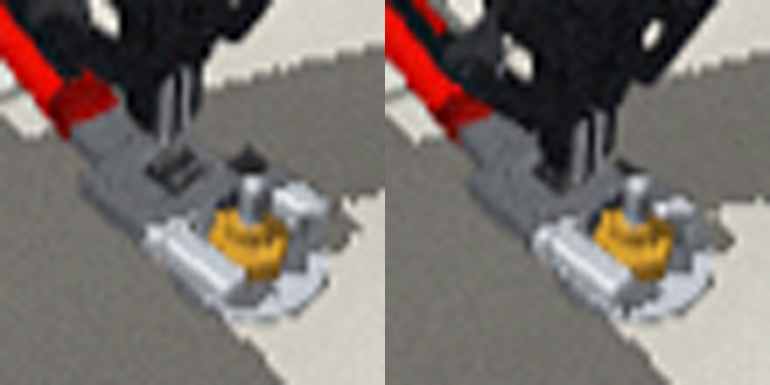

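The left half shows the jaws before brushing and the right half shows them after. The moving jaw's tip went from (305,195) to (290,205), so it is closing (about 5–6 mm so far). The nut hasn't turned. I'll keep brushing, pressing slightly less.

```bash
python3 -m creep '[[0,0,0.4,0,0,0],[-0.4,1.76,0,0,0,0],[0,0,-0.44,0,0,0],[0,0,0,0,0,0],[0.1,-0.44,0.01,0,0,0],[0.1,-0.44,0,0,0,0],[0.1,-0.44,0,0,0,0],[0.1,-0.44,0,0,0,0]]'; python3 -m creep '[[0,0,0.4,0,0,0],[-0.4,1.76,0,0,0,0],[0,0,-0.4,0,0,0],[0,0,0,0,0,0],[0.1,-0.44,0,0,0,0],[0.1,-0.44,0,0,0,0],[0.1,-0.44,0,0,0,0],[0.1,-0.44,0,0,0,0]]'; python3 -m creep '[[0,0,0.4,0,0,0],[-0.4,1.76,0,0,0,0],[0,0,-0.4,0,0,0],[0,0,0,0,0,0],[0.1,-0.44,0,0,0,0],[0.1,-0.44,0,0,0,0],[0.1,-0.44,0,0,0,0],[0.1,-0.44,0,0,0,0]]'; python3 - <<'E'
from h import *
st()
a=cv2.resize(cv2.imread('pics/s4.png')[195:250,310:365],None,fx=7,fy=7,interpolation=cv2.INTER_CUBIC)
snap('side','s5.png')
b=cv2.imread('pics/s5.png')
for i in range(2): pass
E
```

```text
clock: 14.25
eef_pos: [0.5902, -0.0347, 0.0207]
tool_rot: [-0.7, 0.714, 0.005, 0.004]
ft_force: [-6.1, 17.7, 19.5]
grip_width: 0.0002
grasp_force: 9.6
clock: 15.05
eef_pos: [0.5904, -0.0349, 0.0207]
tool_rot: [-0.7, 0.714, 0.004, 0.004]
ft_force: [-7.3, 18.1, 21.3]
grip_width: 0.0003
grasp_force: 10.1
clock: 15.85
eef_pos: [0.5903, -0.0348, 0.0207]
tool_rot: [-0.7, 0.714, 0.004, 0.004]
ft_force: [-7.2, 19.8, 20.3]
grip_width: 0.0002
grasp_force: 10.2
t 15.85 p [ 0.5903 -0.0348  0.0207] yaw_y 178.9 z [ 0.     0.012 -1.   ] F [-7.2 19.8 20.3] T [4.26 1.57 0.01] w 0.0002 gf 10.2 q [-0.07  0.58 -0.05  0.93  0.01 -1.62]
```

The brushing force jumped from 4 N to 18 N and stayed there: the worm has stopped, so the jaws have met the nut. I'll lift and check.

```bash
python3 -m creep '[[0,0,0.5,0,0,0],[0,2,2,0,0,0],[0,3,3,0,0,0],[-0.5,3,0.5,0,0,0],[0,0,0,0,0,0],[0,0,0,0,0,0]]' 1; python3 - <<'E'
from h import *
st()
snap('top','t6.png');snap('side','s6.png')
a=cv2.resize(cv2.imread('pics/t6.png')[175:215,315:355],None,fx=10,fy=10,interpolation=cv2.INTER_CUBIC)
b=cv2.resize(cv2.imread('pics/s6.png')[210:250,325:365],None,fx=10,fy=10,interpolation=cv2.INTER_CUBIC)
cv2.imwrite('pics/g.png',np.hstack([a,b]))
E
```

```text
clock: 16.5
eef_pos: [0.585, 0.0387, 0.0775]
tool_rot: [-0.699, 0.715, 0.0, -0.001]
ft_force: [0.0, -1.3, -0.7]
grip_width: 0.0848
grasp_force: 0.0
t 16.5 p [0.585  0.0387 0.0775] yaw_y 178.7 z [-0.002 -0.001 -1.   ] F [ 0.  -1.3 -0.7] T [-0.01  0.03  0.04] w 0.0848 gf 0.0 q [ 0.07  0.52 -0.    1.05 -0.   -1.48]
```

View pics/g.png

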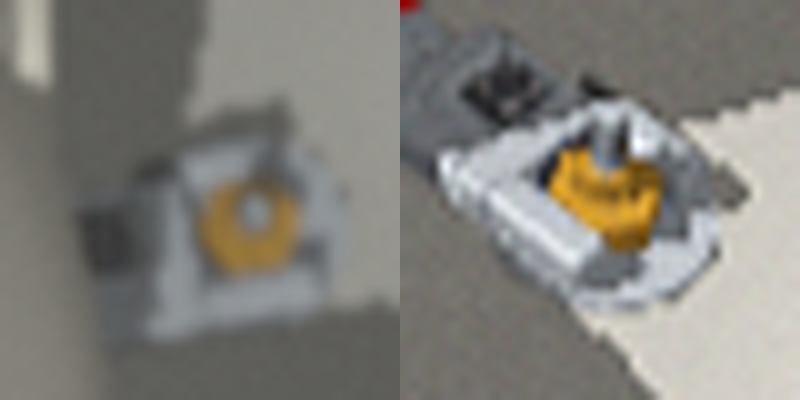

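Fitted: in both crops the jaws hug the hex (nut at (250,228) top, (605,195) side), with the worm at (495,85) in the side crop. Next I re-grasp the grip where I held it before.

```bash
python3 -m creep '[[-1,-1.5,-2.5,0,0,0],[0,0,-3,0,0,0],[0,0,-1.5,0,0,0],[0,0,0,0,0,0]]' 1; python3 -m creep '[[0,0,0,0,0,0],[0,0,0,0,0,0],[0,0,0,0,0,0],[0,0,0,0,0,0],[0,0,0,0,0,0],[0,0,0,0,0,0],[0,0,0,0,0,0]]' -1; python3 - <<'E'
from h import *
st()
from m import *
p=status.get_obs()['eef_pos'][:2];c=np.array([.5935,-.0793]);d=p-c
print(np.hypot(*d),np.degrees(np.arctan2(d[1],d[0])))
a=np.radians(-np.arange(0,61,6));q=np.array([[np.cos(x)*d[0]-np.sin(x)*d[1],np.sin(x)*d[0]+np.cos(x)*d[1]] for x in a])
print((np.diff(q,axis=0)*100).round(2).tolist())
E
```

```text
clock: 17.0
eef_pos: [0.5726, 0.0217, 0.0051]
tool_rot: [-0.698, 0.716, 0.002, -0.003]
ft_force: [-0.4, 0.3, -0.3]
grip_width: 0.0853
grasp_force: 0.0
clock: 17.7
eef_pos: [0.5762, 0.0233, 0.01]
tool_rot: [-0.698, 0.716, -0.001, 0.0]
ft_force: [-2.5, 0.0, 5.9]
grip_width: 0.0265
grasp_force: 60.6
t 17.7 p [0.5762 0.0233 0.01  ] yaw_y 178.6 z [ 0.001 -0.    -1.   ] F [-2.5  0.   5.9] T [-0.05  0.42 -0.11] w 0.0265 gf 60.6 q [ 0.04  0.57 -0.11  0.89 -0.   -1.51]
0.10406945437435951 99.5608378093771
[[1.08, 0.12], [1.09, 0.01], [1.08, -0.1], [1.07, -0.22], [1.04, -0.33], [1.0, -0.43], [0.95, -0.54], [0.89, -0.63], [0.82, -0.72], [0.74, -0.8]]
```

```bash
python3 -m creep '[[0,0,0.1,0,0,0],[1.08,0.12,0,0,0,-6],[0,0,0,0,0,0]]';python3 -m creep '[[1.09,0.01,0,0,0,-6],[1.08,-0.1,0,0,0,-6],[0,0,0,0,0,0]]';python3 -m creep '[[1.07,-0.22,0,0,0,-6],[1.04,-0.33,0,0,0,-6],[0,0,0,0,0,0]]'; python3 -c "
from h import *
st()"
```

```text
clock: 18.0
eef_pos: [0.5875, 0.0246, 0.01]
tool_rot: [-0.66, 0.751, -0.0, 0.0]
ft_force: [0.7, 0.2, 2.4]
grip_width: 0.0262
grasp_force: 60.4
clock: 18.3
eef_pos: [0.609, 0.0236, 0.01]
tool_rot: [-0.578, 0.816, -0.0, 0.0]
ft_force: [-0.8, 0.6, 2.7]
grip_width: 0.0263
grasp_force: 60.6
clock: 18.6
eef_pos: [0.6298, 0.0183, 0.01]
tool_rot: [-0.49, 0.872, 0.0, 0.001]
ft_force: [-0.6, 1.7, 3.2]
grip_width: 0.0263
grasp_force: 60.7
t 18.6 p [0.6298 0.0183 0.01  ] yaw_y 148.7 z [ 0.001  0.001 -1.   ] F [-0.6  1.7  3.2] T [ 0.22  0.03 -0.37] w 0.0263 gf 60.7 q [ 0.03  0.66  0.06  0.97  0.   -1.  ]
```

```bash
python3 -m creep '[[1,-0.43,0,0,0,-6],[0.95,-0.54,0,0,0,-6],[0,0,0,0,0,0]]';python3 -m creep '[[0.89,-0.63,0,0,0,-6],[0.82,-0.72,0,0,0,-6],[0,0,0,0,0,0]]';python3 -m creep '[[0.74,-0.8,0,0,0,-6],[0,0,0,0,0,0],[0,0,0,0,0,0]]';python3 - <<'E'
from h import *
st()
snap('top','t7.png');snap('side','s7.png')
a=cv2.resize(cv2.imread('pics/t7.png')[175:215,315:355],None,fx=10,fy=10,interpolation=cv2.INTER_CUBIC)
b=cv2.resize(cv2.imread('pics/s7.png')[210:250,325:365],None,fx=10,fy=10,interpolation=cv2.INTER_CUBIC)
cv2.imwrite('pics/h.png',np.hstack([a,b]))
E
```

```text
clock: 18.9
eef_pos: [0.6492, 0.0086, 0.01]
tool_rot: [-0.397, 0.918, 0.0, 0.001]
ft_force: [0.5, 2.1, 2.7]
grip_width: 0.026
grasp_force: 60.7
clock: 19.2
eef_pos: [0.6662, -0.0049, 0.01]
tool_rot: [-0.299, 0.954, 0.0, 0.001]
ft_force: [-0.1, 2.2, 4.3]
grip_width: 0.0263
grasp_force: 60.7
clock: 19.5
eef_pos: [0.6735, -0.0128, 0.01]
tool_rot: [-0.249, 0.969, -0.0, 0.001]
ft_force: [0.7, 2.0, 3.6]
grip_width: 0.0263
grasp_force: 60.6
t 19.5 p [ 0.6735 -0.0128  0.01  ] yaw_y 118.8 z [ 0.001  0.    -1.   ] F [0.7 2.  3.6] T [ 0.36 -0.15 -0.3 ] w 0.0263 gf 60.6 q [-0.02  0.74  0.21  1.04  0.   -0.52]
```

View pics/h.png

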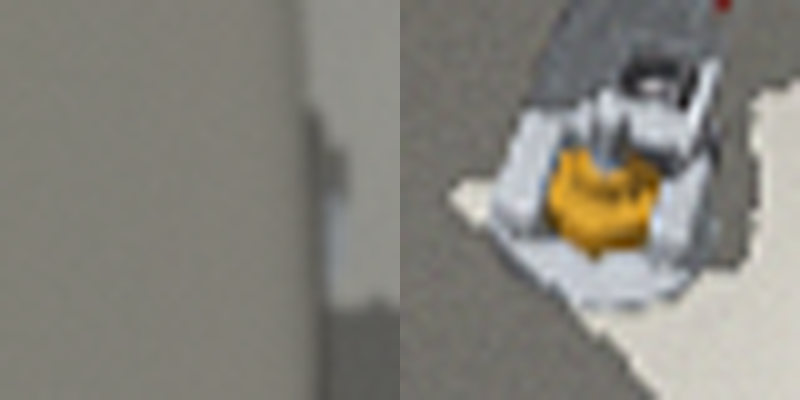

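In the side crop the nut's front corner is at (597,255), almost the same as at the start (593,257), which fits a turn of about 60°. I'll compare numerically to catch any backlash.

```bash
python3 - <<'E'
from m import *
c=[.5935,-.0793]
for f in('s0','s1','s6','s7'):
    o=(328,212);sc=10
    big=cv2.resize(cv2.imread(f'pics/{f}.png')[212:248,328:364],None,fx=sc,fy=sc,interpolation=cv2.INTER_CUBIC)
    h=cv2.cvtColor(big,cv2.COLOR_BGR2HSV);m=((h[...,0]>8)&(h[...,0]<35)&(h[...,1]>90)).astype(np.uint8)
    k=cv2.convexHull(max(cv2.findContours(m,0,cv2.CHAIN_APPROX_NONE)[0],key=cv2.contourArea));a=cv2.approxPolyDP(k,4,True)[:,0]
    print(f,a.tolist(),[round(float(np.degrees(np.arctan2(*(plane('side',((x+.5)/sc-.5+o[0],(y+.5)/sc-.5+o[1]),.003)[:2]-c)[::-1])))) for x,y in a if y>200])
# jaw dir and grip dir from the red/black grip in side view
h=cv2.cvtColor(cv2.imread('pics/s7.png'),cv2.COLOR_BGR2HSV)
m=((h[...,0]<6)|(h[...,0]>174))&(h[...,1]>150)&(h[...,2]>50);_,l,s,ce=cv2.connectedComponentsWithStats(m.astype(np.uint8))
print([(x.tolist(),plane('side',y,.02).round(3)) for x,y in zip(s,ce) if 5<x[4]<2000])
E
```

```text
s0 [[133, 135], [150, 130], [203, 135], [232, 154], [229, 191], [214, 227], [163, 237], [118, 205], [119, 165]] [-74, -133, 159]
s1 [[232, 159], [229, 192], [212, 228], [162, 237], [117, 203], [119, 163], [134, 135], [153, 130], [204, 138]] [-76, -134, 156]
s6 [[132, 130], [155, 125], [229, 151], [229, 192], [214, 227], [182, 230], [121, 177], [117, 157]] [-74, -110]
s7 [[134, 130], [206, 133], [232, 152], [214, 224], [163, 237], [117, 204], [119, 165]] [-70, -133, 158]
[([212, 85, 3, 3, 7], array([0.552, 0.793, 0.02 ])), ([213, 92, 5, 26, 52], array([0.512, 0.673, 0.02 ])), ([222, 93, 4, 24, 43], array([0.535, 0.646, 0.02 ])), ([315, 99, 9, 9, 75], array([0.849, 0.489, 0.02 ])), ([166, 124, 9, 12, 48], array([0.32 , 0.596, 0.02 ])), ([367, 187, 4, 8, 25], array([0.736, 0.009, 0.02 ])), ([350, 194, 9, 17, 62], array([ 0.67 , -0.014,  0.02 ])), ([142, 196, 54, 16, 552], array([0.2  , 0.251, 0.02 ])), ([439, 196, 22, 23, 277], array([ 0.894, -0.169,  0.02 ]))]
```

The nut corners repeat to within about 2°, so it has turned one flat. I'll add 1° for backlash, then release and retreat.

```bash
python3 -m creep '[[0.12,-0.14,0,0,0,-1],[0,0,0,0,0,0]]'; python3 -m creep '[[0,0,0,0,0,0],[0,0,0,0,0,0],[0,0,0,0,0,0],[0,0,2,0,0,0],[0,0,4,0,0,0],[0,0,4,0,0,0]]' 0.6; python3 -m creep '[[-4,2,2,0,0,0],[-4,3,1,0,0,0],[-4,3,0,0,0,0],[-4,3,0,0,0,0],[-4,3,0,0,0,0],[0,0,0,0,0,0],[0,0,0,0,0,0]]'; python3 - <<'E'
from h import *
st()
snap('top','t8.png');snap('side','s8.png')
a=cv2.resize(cv2.imread('pics/t8.png')[145:225,300:380],None,fx=5,fy=5,interpolation=cv2.INTER_CUBIC)
b=cv2.resize(cv2.imread('pics/s8.png')[170:250,310:390],None,fx=5,fy=5,interpolation=cv2.INTER_CUBIC)
cv2.imwrite('pics/i.png',np.hstack([a,b]))
sc=10;o=(328,212);c=[.5935,-.0793]
big=cv2.resize(cv2.imread('pics/s8.png')[212:248,328:364],None,fx=sc,fy=sc,interpolation=cv2.INTER_CUBIC)
h=cv2.cvtColor(big,cv2.COLOR_BGR2HSV);m=((h[...,0]>8)&(h[...,0]<35)&(h[...,1]>90)).astype(np.uint8)
k=cv2.convexHull(max(cv2.findContours(m,0,cv2.CHAIN_APPROX_NONE)[0],key=cv2.contourArea));print(cv2.approxPolyDP(k,4,True)[:,0].tolist())
h=cv2.cvtColor(cv2.imread('pics/t8.png'),cv2.COLOR_BGR2HSV)
m=((h[...,0]<6)|(h[...,0]>174))&(h[...,1]>150)&(h[...,2]>50);m[:,:320]=0;m[:,400:]=0;m[:140]=0
y,x=np.nonzero(m);P=np.array([plane('top',q,.02)[:2] for q in zip(x,y)]);v=np.linalg.svd(P-P.mean(0))[2][0];print(len(P),np.degrees(np.arctan2(v[1],v[0]))%180)
E
```

```text
clock: 19.8
eef_pos: [0.6741, -0.0136, 0.01]
tool_rot: [-0.24, 0.971, 0.001, -0.0]
ft_force: [-1.0, 2.8, 4.9]
grip_width: 0.0265
grasp_force: 60.8
clock: 20.4
eef_pos: [0.6733, -0.015, 0.109]
tool_rot: [-0.238, 0.971, 0.0, -0.002]
ft_force: [1.3, 0.0, 0.7]
grip_width: 0.0682
grasp_force: 0.0
clock: 21.1
eef_pos: [0.4748, 0.1253, 0.1398]
tool_rot: [-0.24, 0.971, -0.0, 0.0]
ft_force: [0.0, 0.6, 0.2]
grip_width: 0.0683
grasp_force: 0.0
t 21.1 p [0.4748 0.1253 0.1398] yaw_y 117.7 z [ 0.001 -0.001 -1.   ] F [0.  0.6 0.2] T [-0.02  0.02  0.04] w 0.0683 gf 0.0 q [ 0.26  0.28 -0.18  1.1  -0.   -0.23]
[[134, 134], [149, 127], [204, 133], [232, 151], [211, 226], [162, 237], [115, 203], [119, 162]]
19 9.581873051549252
```

View pics/i.png

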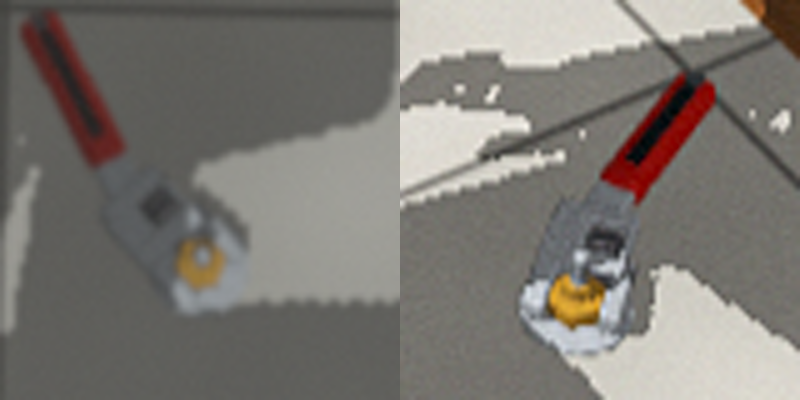

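The final picture shows the wrench lying on the nut and rosette (nut at (200,262) in the top crop, (578,298) in the side crop). The nut corners match their starting pattern to within a pixel, so it turned 60°, and the arm is clear.

```bash
python3 -c "
from h import *
print(ticket.job_done())"
```

```text
the job is handed in; nothing more can be done
None
```

The job is handed in: the wrench is fitted on the gland nut, the nut is turned clockwise by one flat (60° to within about 2°, from the camera images), and the wrench is left sitting on it with the arm clear, at about 21 s of the 72 s allowed.

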